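# Line up the parts boxes with the straightedge

### The job

The three little parts boxes on the grey lining-up board stand ragged and askew. Take the straightedge from its black rest by its upright grip and push the box fronts with one of its long edges until the edge comes up against both metal end stops, so that all three fronts stand square in one straight line level with the near faces of the stops; then lay the straightedge back flat in its rest and let go. Touch the boxes only with the straightedge, and leave the battery and the tin behind the stops and the tweezers beside the rest where they are.

Things in the scene. Friction and masses are not known exactly. Their poses are not given: they have to be found in the camera images.
- stop_line (a point): Middle of the line to which the box fronts must come, midway between the two aluminium end stops, level with their near faces, on the upper face of the grey board. x points across the line in the direction to push (away from the robot), y along the line, z up. The boxes start side by side, one at y = 0 and one 95 mm to each side, in any order, fronts 18 to 50 mm before the line, turned up to 0.2 rad.
- board: Grey lining-up board: a fixed plate 157 x 374 mm, 3 mm thick, flat on the desk. Origin under the stop line's middle, same axes; it reaches 95 mm to -x and 62 mm to +x. The end stops are fixed blocks 22 mm deep (x = 0 to 22 mm), 20 mm wide, 22 mm above the plate, centred at y = +167 and -167 mm, a 3 mm screw head on top.
- rule_grip (a point): Straightedge, at the middle of its grip, 30 mm above its flat underside. Aluminium plate 350 mm long (its y) x 70 mm wide (its x) x 8 mm thick; both long edges are alike and lie 35 mm from this point. An upright black grip rail stands on its middle, 14 mm thick (x), 100 mm long (y), from 8 to 48 mm above the underside. Loose, 0.25 kg, symmetric under a half turn.
- rest_floor (a point): Middle of the inner floor (3 mm above the desk) of the straightedge's rest: a fixed black tray, inside 86 mm (x) by 374 mm (y), with a rim 4 mm thick that rises 6 mm above this floor. The straightedge lies in it, lengthwise along y, with 8 mm play to each side and 12 mm at each end.
- box_small_front (a point): Smallest, light grey closed parts box, 48 deep (front to back) x 68 wide x 26 mm high, loose, 0.07 to 0.14 kg, lid fixed shut. This point is the middle of the box's front wall (the face toward the robot), 10 mm above the box's underside; x points from front to back of the box, z up. A thin lid lip without substance sticks out some 4 mm at the top of the front.
- box_medium_front (a point): Middle-sized, blue closed parts box, 52 deep (front to back) x 76 wide x 28 mm high, loose, 0.07 to 0.14 kg, lid fixed shut. This point is the middle of the box's front wall (the face toward the robot), 10 mm above the box's underside; x points from front to back of the box, z up. A thin lid lip without substance sticks out some 4 mm at the top of the front.
- box_large_front (a point): Largest, dark grey closed parts box, 55 deep (front to back) x 86 wide x 32 mm high, loose, 0.07 to 0.14 kg, lid fixed shut. This point is the middle of the box's front wall (the face toward the robot), 10 mm above the box's underside; x points from front to back of the box, z up. A thin lid lip without substance sticks out some 4 mm at the top of the front.
- nine_volt: Block battery, 18 x 32 x 49 mm, standing loose on the board just behind one stop (the one at the line's -y end). Origin at the middle of its underside. Bystander.
- tin: Small round screw-top tin, 29 mm across, 15 mm high, loose on the board just behind the other stop (+y end). Origin at the middle of its underside. Bystander.
- tweezers_1: Steel tweezers, 118 mm long, 12 mm wide, 10 mm high, lying loose on the desk alongside the rest, about 15 mm outside its long rim. Origin at the middle of the underside. Bystander.
- straightedge: The same straightedge, origin at the middle of its flat underside (30 mm below its grip point).
- box_small: Small box, origin under its middle, 23 mm behind its front.
- box_medium: Middle-sized box, origin under its middle, 25 mm behind its front.
- box_large: Large box, origin under its middle, 27 mm behind its front.
Mind the look-alikes: they are no part of the job. There is more than one size of the box_small; the job needs the larger.

How it is judged:
On the way, in this order (a step that is already met when the one before it is completed fails the run):
1. the straightedge is lifted out of its rest (z of rule_grip in the frame of rest_floor above 0.05 m), for 0.2 s.
2. all three box fronts stand in line with the stops, the straightedge still before them (x of box_small_front in the frame of stop_line between -0.004 and 0.004 m and y of box_small_front in the frame of stop_line between -0.16 and 0.16 m and angle between the x axis of each of box_small_front, box_medium_front, box_large_front and the x axis of stop_line, either way round below 0.06 rad and angle between each of box_small_front, box_medium_front, box_large_front's own z axis and vertical below 0.05 rad and x of box_medium_front in the frame of stop_line between -0.004 and 0.004 m and y of box_medium_front in the frame of stop_line between -0.16 and 0.16 m and x of box_large_front in the frame of stop_line between -0.004 and 0.004 m and y of box_large_front in the frame of stop_line between -0.16 and 0.16 m and horizontal distance between rule_grip and stop_line below 0.08 m), for 0.2 s.
At the end, for the whole second after the job is handed in: The front of every box lies within 4 mm of the stops' line, square to it within 0.06 rad, upright, between the stops; the straightedge lies flat in its rest (within 12 mm across, 16 mm along, 0.1 rad); all at rest (x of box_small_front in the frame of stop_line between -0.004 and 0.004 m and y of box_small_front in the frame of stop_line between -0.16 and 0.16 m and angle between the x axis of each of box_small_front, box_medium_front, box_large_front and the x axis of stop_line, either way round below 0.06 rad and angle between each of box_small_front, box_medium_front, box_large_front's own z axis and vertical below 0.05 rad and x of box_medium_front in the frame of stop_line between -0.004 and 0.004 m and y of box_medium_front in the frame of stop_line between -0.16 and 0.16 m and x of box_large_front in the frame of stop_line between -0.004 and 0.004 m and y of box_large_front in the frame of stop_line between -0.16 and 0.16 m and x of rule_grip in the frame of rest_floor between -0.012 and 0.012 m and y of rule_grip in the frame of rest_floor between -0.016 and 0.016 m and z of rule_grip in the frame of rest_floor below 0.034 m and angle between the y axis of rule_grip and the y axis of rest_floor, either way round below 0.1 rad and linear speed of each of box_small, box_medium, box_large, straightedge below 0.02 m/s); the robot touches nothing.
It fails at once if a box is touched by the gripper or arm (contact force between any of box_small, box_medium, box_large and the fingers above 1 N or contact force between any of box_small, box_medium, box_large and the arm above 1 N).
It fails at once if the battery, the tin or the tweezers are moved by more than 15 mm or the battery falls over (distance of any of nine_volt, tin, tweezers_1 from where it was at the start of the episode above 0.015 m or angle between nine_volt's own z axis and vertical above 0.5 rad).
It also fails if it takes over 51 s, if anything falls off the work surface, if the arm or the gripper's body presses on something with over 40 N, if the wrist force passes 120 N, or if a joint passes its speed limit or range.

### The arm

A 6-joint arm with a two-finger parallel gripper is mounted at the origin on a cart in front of the work surface, level with it; the furniture and walls round the work are solid. World frame = base frame: x ahead of the robot, y to its left, z up, the work surface at z = 0. Lengths are in m, angles in rad, forces in N, time in s.
With the tool pointing down it reaches from about 0.35 to 0.775 m from the base axis. Payload 5.5 kg.
Tool frame: the origin (TCP) lies where the fingers leave the gripper's body, on its centre line; the fingertips stand 73 mm ahead of it and the grasp point (between the pads) lies arm.grip_point_offset ahead of it (arm.grip_point_offset is the distance from the TCP to the grasp point, in m); z points along the fingers, y is the line along which they close (so a half turn about z gives the same grasp; the last joint's range is limited). The gripper opens to 85 mm and grips with 20 to 120 N. Pads are 22 mm wide; open, the fingers measure 114 mm over their backs; the gripper's body (76 mm by 85 mm) begins 54 mm behind the grasp point. The pads swing forward as they close: fully open they stand 13 mm farther back than shut.
Start: joints at [1.074, 0.313, 0.046, 1.304, 0, 1.431], TCP at [0.201, 0.539, 0.304] pointing down, gripper open.
Joint ranges: [-2.76, 2.76], [-0.86, 1.69], [-1.03, 1.26], [-2.2, 2.34], [-1.47, 1.5], [-3.14, 3.14]. Speed limits (rad/s): [2.57, 2.57, 3.14, 3.14, 3.14, 3.14].

### API

Orientations are given as a unit quaternion [w, x, y, z].
In Python, from workcell import arm, cams, close_job gives the robot as it stands. The module is installed in compiled form; this text tells all that it offers.
- The arm moves only by the tool carry_out, never from a script. Its arguments are lists of equal length, an entry for each row: "linear": the shift along the tool's x, y, z in cm, a list of three; "dr": the turn, a rotation vector about the tool's x, y, z in degrees, a list of three; "grip": the opening, from -1 (shut) to 1 (fully open). In form: {"linear": [[tx, ty, tz], ...], "dr": [[rx, ry, rz], ...], "grip": [grip, ...]}. A call has 1 to 12 rows; each row shifts and turns the commanded pose from where the row before left it, along the tool's axes as they then stand; what a row does not reach is not made up. A row lasts 1/12 s, in which the tool goes at most 41.7 mm and 7.16 degrees, less where a joint would pass 70% of its speed; a pose out of reach is approached as far as the arm can. A call is refused whole if a number of a shift passes 4.17 or a number of a turn 7.16, either way. A call with a gripper value outside its range is refused whole. The fingers move at their own pace and stop on an object; "squeeze" is the grip in N (left out, the last holds). Time passes only in rows, so rows that do not move let the fingers close. It gives the time, the measured TCP pose, the force, the opening and the grip force at its end, in the units of the state.
- arm.get_obs(): the state, without advancing time (a new reading comes with each control period).
- cams.get_image(name): name is "scene" or "side" or "wrist"; returns the picture (420x560x3 uint8, red, green, blue); there is no depth.
- cams.camera_info(name): a dict with "fov_y" (degrees; the focal length in pixels is half the picture's height over the tangent of half this angle, whatever the lens; pixels are square), "cx", "cy" (the principal point, pixels), "camera_from_world" (4x4, takes a point from world to camera coordinates); the wrist camera has in their place "tool_from_camera" (4x4, takes a point from camera to tool coordinates, whose origin is the TCP and whose axes are the flange's). Camera axes: x right, y down, z forward; pixel columns grow to the right and rows downward; lengths in m; the calibration is good to about 2 mm. A picture is of the moment at which its call begins: read the wrist's pose just before it. camera_info takes no time and is no camera call.
- close_job(): hands the job in; it is judged then, once.
The state is a dict: "clock": time; "qpos": joint angles; "dq": joint speeds; "tau": joint torques, N m; "position": TCP position; "orientation": TCP orientation; "wrist_force": force on the tool from outside, world axes, zero at the start; "moment": the same for the moment, N m; "opening": opening from 0.0 (shut) to 1.0 (fully open); "grasp_force": force on a finger pad.
Only numpy, scipy, OpenCV 4.12 (cv2) and the standard library are available. Lean on these libraries where they do the work, as an engineer would, in place of code of your own. Each camera call takes 0.05 s, during which the arm holds its last target. There are 200 camera calls.

## Working session

There is one attempt and no reset: what is moved stays moved. The work goes in short steps, Python scripts to look and compute and a tool call to move; the robot and the scene stay as the last step left them, time stands still between calls to the robot, and variables do not carry over. Pictures are saved under pics/ and viewed, at most 12 in all, crops included, and the job is handed in when it is done.

Besides the shell and the picture viewer there is one more tool, called after "Emit:" by a JSON object that holds its "api" and its "payload". carry_out: Moves the arm, as the interface text tells. Its arguments: {"type":"object","properties":{"linear":{"type":"array","items":{"type":"array","items":{"type":"number"}}},"dr":{"type":"array","items":{"type":"array","items":{"type":"number"}}},"grip":{"type":"array","items":{"type":"number"}},"squeeze":{"type":"number"}},"required":["linear","dr","grip"]}

```bash
mkdir -p pics
python3 - <<'E'
from workcell import arm,cams
import cv2,numpy as np
np.set_printoptions(precision=4,suppress=True)
print(arm.get_obs(), arm.grip_point_offset)
for n in ["scene","side","wrist"]:
    print(n,cams.camera_info(n))
    if n!="wrist": cv2.imwrite(f"pics/{n}0.png",cv2.resize(cams.get_image(n)[:,:,::-1],(800,600),interpolation=cv2.INTER_CUBIC))
E
```

```text
{'clock': 0.0, 'qpos': array([1.0744, 0.314 , 0.045 , 1.3036, 0.    , 1.4312]), 'dq': array([-0.0001, -0.0001,  0.0008, -0.0015, -0.0014,  0.0004]), 'tau': array([ -0.0002, -48.0624,  29.8536,   0.0193,  -0.0002,  -0.    ]), 'position': array([0.2007, 0.5384, 0.303 ]), 'orientation': array([-0.0003,  0.1774,  0.9841, -0.0009]), 'wrist_force': array([-0.0627,  0.6589,  0.2183]), 'moment': array([-0.0326, -0.033 , -0.0112]), 'grasp_force': 0.0, 'opening': 1.0003909420788304} 0.0539
scene {'fov_y': 57.4708276353818, 'cx': 270.4776604987194, 'cy': 203.2920467239872, 'camera_from_world': array([[ 0.4195, -0.9076, -0.0188, -0.3042],
       [-0.6654, -0.2934, -0.6864,  0.3781],
       [ 0.6175,  0.3005, -0.727 ,  0.6593],
       [ 0.    ,  0.    ,  0.    ,  1.    ]])}
side {'fov_y': 44.483575413889255, 'cx': 287.10576460440456, 'cy': 219.76990548337045, 'camera_from_world': array([[ 0.8427, -0.5384, -0.0011, -0.4747],
       [-0.3341, -0.5213, -0.7853,  0.1909],
       [ 0.4222,  0.6621, -0.6191,  1.161 ],
       [ 0.    ,  0.    ,  0.    ,  1.    ]])}
wrist {'fov_y': 59.54032336687317, 'cx': 277.58728908636937, 'cy': 214.77523983533402, 'tool_from_camera': array([[-0.0009, -0.9459, -0.3246,  0.0842],
       [ 1.    , -0.0009, -0.0001, -0.0004],
       [-0.0003, -0.3246,  0.9459, -0.0689],
       [ 0.    ,  0.    ,  0.    ,  1.    ]])}
```

View pics/scene0.png

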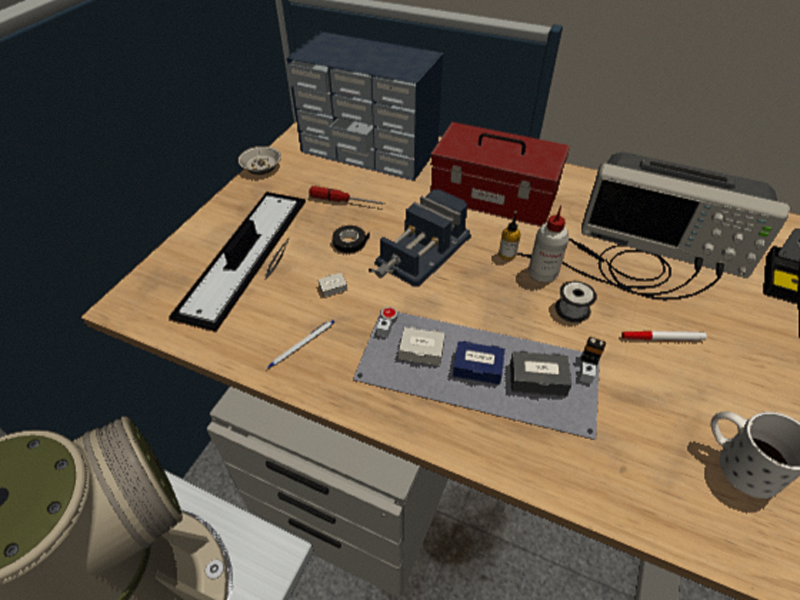

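View pics/side0.png

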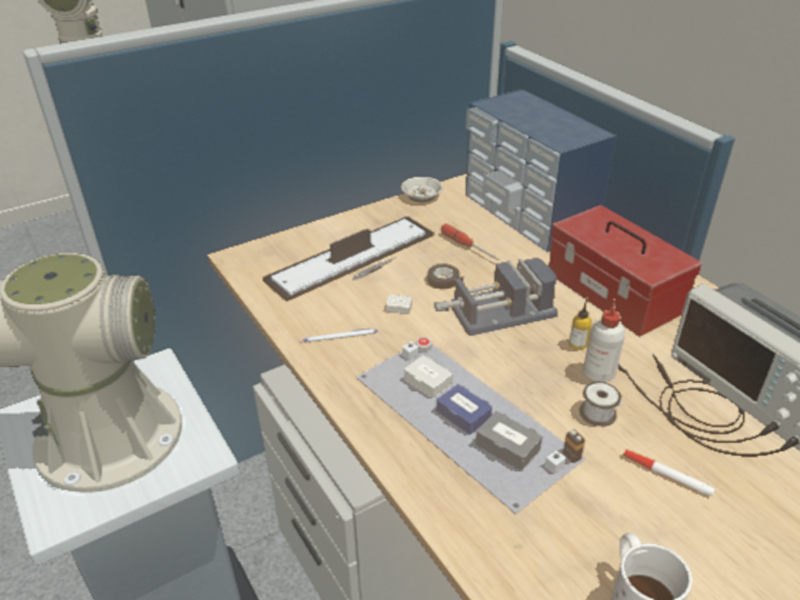

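The scene view shows the rest with the straightedge at (240,260) and the tweezers beside it at (278,257). The board holds light grey, blue and dark grey boxes at (420,347), (480,362) and (541,374), with the stops at (384,325) and (588,372). The small white box look-alike is off the board at (332,285). I'll compute poses from the corners.

```bash
cat > h.py <<'E'
from workcell import arm,cams
import cv2,numpy as np
from scipy.spatial.transform import Rotation as R
np.set_printoptions(precision=4,suppress=True)
def K(n):
    i=cams.camera_info(n); f=210/np.tan(np.radians(i["fov_y"]/2)); return i,f
def ray(n,uv,z,pose=None):
    i,f=K(n); d=np.array([(uv[0]-i["cx"])/f,(uv[1]-i["cy"])/f,1])
    if n=="wrist":
        T=np.eye(4); T[:3,:3]=R.from_quat(np.roll(pose[1],-1)).as_matrix(); T[:3,3]=pose[0]; T=T@i["tool_from_camera"]
    else: T=np.linalg.inv(i["camera_from_world"])
    d=T[:3,:3]@d; o=T[:3,3]; return o+d*(z-o[2])/d[2]
def proj(n,p,pose=None):
    i,f=K(n)
    if n=="wrist":
        T=np.eye(4); T[:3,:3]=R.from_quat(np.roll(pose[1],-1)).as_matrix(); T[:3,3]=pose[0]; M=np.linalg.inv(T@i["tool_from_camera"])
    else: M=i["camera_from_world"]
    c=M[:3,:3]@p+M[:3,3]; return np.array([i["cx"]+f*c[0]/c[2],i["cy"]+f*c[1]/c[2]])
E
python3 - <<'E'
from h import *
S=.7
P={"rest":(.009,{"scene":[(172,319),(217,326),(305,197),(272,193)],"side":[(265,280),(287,295),(433,235),(414,219)]}),
"gripends top":(.051,{"scene":[(232,262),(256,224)],"side":[(333,246),(371,233)]}),
"board":(.003,{"scene":[(355,378),(596,435),(602,354),(384,313)],"side":[(359,376),(517,512),(582,461),(425,343)]}),
"stops top":(.025,{"scene":[(384,322),(589,367)],"side":[(409,347),(556,459)]}),
"tweez":(.005,{"scene":[(267,273),(289,240)],"side":[(356,276),(395,260)]})}
for k,(z,d) in P.items():
    for n,l in d.items(): print(k,n,[ray(n,np.array(p)*S,z)[:2].round(3).tolist() for p in l])
cv2.imwrite("pics/w0.png",cams.get_image("wrist")[:,:,::-1])
E
```

```text
rest scene [[0.373, 0.251], [0.392, 0.168], [0.77, 0.216], [0.753, 0.29]]
rest side [[0.373, 0.244], [0.389, 0.175], [0.752, 0.202], [0.754, 0.282]]
gripends top scene [[0.503, 0.205], [0.611, 0.226]]
gripends top side [[0.519, 0.223], [0.609, 0.224]]
board scene [[0.397, -0.096], [0.452, -0.463], [0.605, -0.445], [0.541, -0.081]]
board side [[0.397, -0.097], [0.447, -0.464], [0.589, -0.444], [0.541, -0.086]]
stops top scene [[0.505, -0.098], [0.552, -0.429]]
stops top side [[0.496, -0.101], [0.544, -0.433]]
tweez scene [[0.54, 0.164], [0.638, 0.176]]
tweez side [[0.537, 0.163], [0.634, 0.169]]
```

View pics/w0.png

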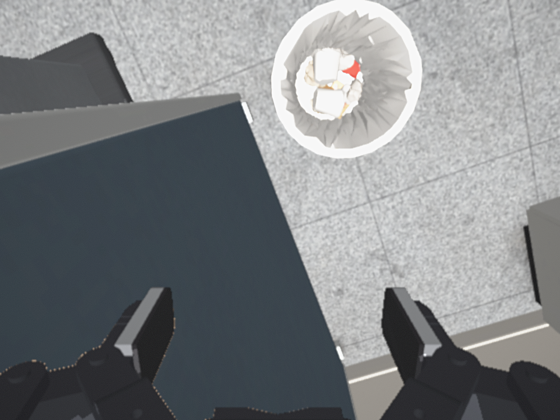

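Run:
```python
from h import *
S=.7
for n,l in {"side":[(210,258),(460,178)],"scene":[(85,318),(296,124)]}.items(): print("desk",n,[ray(n,np.array(p)*S,0).tolist() for p in l])
def rayy(n,uv,Y):
    a=ray(n,uv,0);b=ray(n,uv,1);return b+(a-b)*(Y-b[1])/(a[1]-b[1])
for Y in (.33,.36,.4,.45,.5):
  print(Y,[rayy("side",np.array(p)*S,Y).round(3).tolist() for p in [(35,55),(300,12),(495,0),(92,248),(75,20)]], [rayy("scene",np.array(p)*S,Y).round(3).tolist() for p in [(95,5),(0,50)]])
o=arm.get_obs();pz=(o["position"],o["orientation"])
for z in (.3,.25,.2,.1,0,-.7): print(z,[ray("wrist",p,z,pz).round(3).tolist() for p in [(0,168),(240,97),(352,415),(0,113)]])
```

```text
desk side [[0.3119075765939389, 0.39361400427607085, 0.0], [0.965935008608989, 0.39884089953612667, 0.0]]
desk scene [[0.3164541271156433, 0.4033908776297217, 0.0], [1.0403289492634407, 0.404793534752797, 0.0]]
0.33 [[0.096, 0.33, 0.486], [0.541, 0.33, 0.481], [0.984, 0.33, 0.436], [0.089, 0.33, 0.139], [0.166, 0.33, 0.527]] [[0.521, 0.33, 0.468], [0.37, 0.33, 0.466]]
0.36 [[0.099, 0.36, 0.477], [0.555, 0.36, 0.471], [1.008, 0.36, 0.426], [0.092, 0.36, 0.121], [0.17, 0.36, 0.519]] [[0.544, 0.36, 0.456], [0.387, 0.36, 0.455]]
0.4 [[0.103, 0.4, 0.465], [0.573, 0.4, 0.459], [1.04, 0.4, 0.412], [0.096, 0.4, 0.098], [0.177, 0.4, 0.508]] [[0.576, 0.4, 0.441], [0.41, 0.4, 0.439]]
0.45 [[0.107, 0.45, 0.45], [0.596, 0.45, 0.444], [1.081, 0.45, 0.395], [0.1, 0.45, 0.069], [0.184, 0.45, 0.494]] [[0.616, 0.45, 0.422], [0.438, 0.45, 0.42]]
0.5 [[0.112, 0.5, 0.434], [0.618, 0.5, 0.428], [1.121, 0.5, 0.378], [0.105, 0.5, 0.04], [0.192, 0.5, 0.48]] [[0.655, 0.5, 0.402], [0.467, 0.5, 0.401]]
0.3 [[0.116, 0.511, 0.3], [0.121, 0.56, 0.3], [0.202, 0.558, 0.3], [0.107, 0.517, 0.3]]
0.25 [[0.113, 0.471, 0.25], [0.12, 0.556, 0.25], [0.258, 0.551, 0.25], [0.097, 0.481, 0.25]]
0.2 [[0.109, 0.431, 0.2], [0.119, 0.551, 0.2], [0.314, 0.544, 0.2], [0.087, 0.446, 0.2]]
0.1 [[0.101, 0.352, 0.1], [0.117, 0.541, 0.1], [0.425, 0.53, 0.1], [0.067, 0.375, 0.1]]
0 [[0.094, 0.273, 0.0], [0.116, 0.531, 0.0], [0.537, 0.517, 0.0], [0.047, 0.305, 0.0]]
-0.7 [[0.041, -0.281, -0.7], [0.105, 0.461, -0.7], [1.317, 0.421, -0.7], [-0.093, -0.19, -0.7]]
```

Emit:
{"api": "carry_out", "payload": {"linear": [[0, 0, -3], [0, 0, -4], [0, 0, -4], [0, 0, -4], [0, 0, -4], [0, 0, -4], [0, 0, -3], [0, 0, -2]], "dr": [[0, 0, 0], [0, 0, 0], [0, 0, 0], [0, 0, 0], [0, 0, 0], [0, 0, 0], [0, 0, 0], [0, 0, 0]], "grip": [0.2, 0.2, 0.2, 0.2, 0.2, 0.2, 0.2, 0.2]}}

```text
clock: 0.82
position: [0.2002, 0.5377, 0.5873]
orientation: [0.001, 0.177, 0.984, 0.002]
wrist_force: [0.2, 0.5, 1.6]
opening: 0.602
grasp_force: 0.0
```

Emit:
{"api": "carry_out", "payload": {"linear": [[-2.5, -0.9, 0], [-3.8, -1.35, 0], [-3.8, -1.35, 0], [-3.8, -1.35, 0], [-3.8, -1.35, 0], [-3.8, -1.35, 0], [-3.8, -1.35, 0], [-3.8, -1.35, 0], [-3.8, -1.35, 0], [-3.8, -1.35, 0], [-3.8, -1.35, 0], [-3.8, -1.35, 0]], "dr": [[0, 0, 0], [0, 0, 0], [0, 0, 0], [0, 0, 0], [0, 0, 0], [0, 0, 0], [0, 0, 0], [0, 0, 0], [0, 0, 0], [0, 0, 0], [0, 0, 0], [0, 0, 0]], "grip": [0.2, 0.2, 0.2, 0.2, 0.2, 0.2, 0.2, 0.2, 0.2, 0.2, 0.2, 0.2]}}

```text
clock: 1.82
position: [0.5569, 0.2326, 0.5745]
orientation: [-0.001, 0.178, 0.984, -0.0]
wrist_force: [0.2, 0.0, 0.7]
opening: 0.6
grasp_force: 0.0
```

Emit:
{"api": "carry_out", "payload": {"linear": [[0, 0, 2], [0, 0, 3.5], [0, 0, 4], [0, 0, 4], [0, 0, 4], [0, 0, 3], [0, 0, 0]], "dr": [[0, 0, -4], [0, 0, -6], [0, 0, -6], [0, 0, -6], [0, 0, -4], [0, 0, 0], [0, 0, 0]], "grip": [0.2, 0.2, 0.2, 0.2, 0.2, 0.2, 0.2]}}

```text
clock: 2.4
position: [0.5552, 0.2342, 0.3818]
orientation: [-0.005, -0.024, 1.0, -0.001]
wrist_force: [-0.8, -0.1, -1.2]
opening: 0.601
grasp_force: 0.0
```

Run:
```python
from h import *
o=arm.get_obs();print(o["position"],o["orientation"],o["qpos"])
cv2.imwrite("pics/w1.png",cv2.resize(cams.get_image("wrist")[:,:,::-1],(800,600),interpolation=cv2.INTER_CUBIC))
```

```text
[0.5552 0.2342 0.3818] [-0.0048 -0.0236  0.9997 -0.0009] [0.2658 0.373  0.3201 1.5276 0.0006 0.2186]
```

View pics/w1.png

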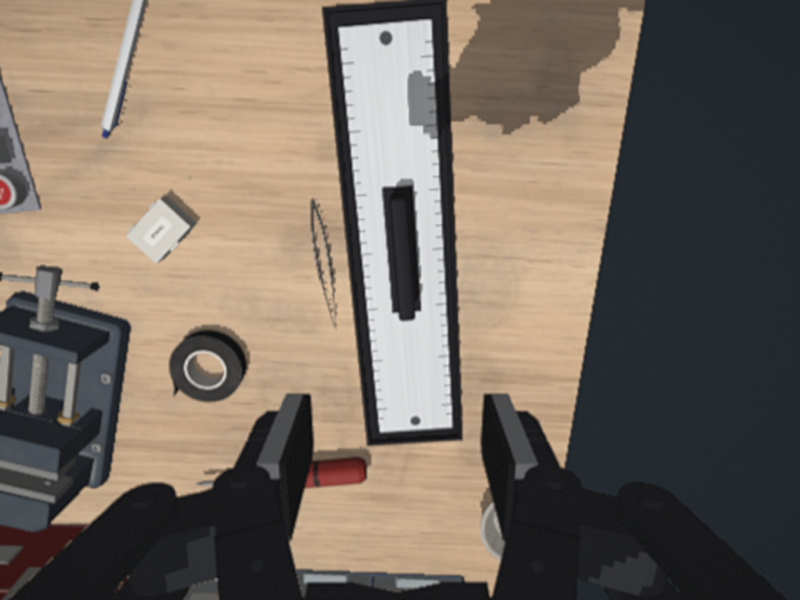

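Run:
```python
from h import *
pz=(np.array([.5552,.2342,.3818]),np.array([-.0048,-.0236,.9997,-.0009]))
f=lambda p,z:ray("wrist",np.array(p)*.7,z,pz)[:2]
h=[f(p,.011) for p in [(385,38),(415,421)]]; print("holes",h,sum(h)/2,np.degrees(np.arctan2(*(h[1]-h[0])[::-1])),np.linalg.norm(h[1]-h[0]))
c=[f(p,.009) for p in [(323,8),(447,1),(461,438),(368,444)]];print("rest",c,sum(c)/4)
r=[f(p,.051) for p in [(398,190),(407,319)]];print("rail",r,sum(r)/2,np.degrees(np.arctan2(*(r[1]-r[0])[::-1])))
m=R.from_quat(np.roll(pz[1],-1)).as_matrix();print(m, np.degrees(np.arctan2(m[1,1],m[0,1])))
```

```text
holes [array([0.4044, 0.2178]), array([0.7319, 0.2593])] [0.5682 0.2386] 7.22894459117024 0.33013737830040313
rest [array([0.3861, 0.1706]), array([0.3772, 0.2629]), array([0.7497, 0.3051]), array([0.7607, 0.2152])] [0.5684 0.2385]
rail [array([0.5126, 0.2327]), array([0.6148, 0.2448])] [0.5637 0.2387] 6.769351699001066
[[-0.9988 -0.0472 -0.0096]
 [-0.0472  0.9989 -0.002 ]
 [ 0.0096 -0.0016 -1.    ]] 92.70510437738272
```

The wrist view shows the rest square on: plate holes at (385,38) and (415,421), rail at (400,250), tweezers at (325,260). The grip centre is about (0.567, 0.2386), with the rail at a yaw of about 7°.

Emit:
{"api": "carry_out", "payload": {"linear": [[-1.1, 0.4, 2], [0, 0, 4], [0, 0, 4], [0, 0, 4], [0, 0, 4], [0, 0, 3.5], [0, 0, 2.5], [0, 0, 0], [0, 0, 0]], "dr": [[0, 0, -4.3], [0, 0, 0], [0, 0, 0], [0, 0, 0], [0, 0, 0], [0, 0, 0], [0, 0, 0], [0, 0, 0], [0, 0, 0]], "grip": [0.2, 0.2, 0.2, 0.2, 0.2, 0.2, 0.2, 0.2, 0.2]}}

```text
clock: 3.2
position: [0.5726, 0.2407, 0.1522]
orientation: [0.004, -0.061, 0.998, 0.001]
wrist_force: [0.2, 0.4, -0.8]
opening: 0.602
grasp_force: 0.0
```

Run:
```python
from h import *
o=arm.get_obs();print(o["position"],o["orientation"],o["wrist_force"])
m=R.from_quat(np.roll(o["orientation"],-1)).as_matrix();print(m, np.degrees(np.arctan2(m[1,1],m[0,1])))
cv2.imwrite("pics/w2.png",cv2.resize(cams.get_image("wrist")[:,:,::-1],(800,600),interpolation=cv2.INTER_CUBIC))
```

```text
[0.5726 0.2407 0.1522] [ 0.0036 -0.061   0.9981  0.0011] [ 0.2241  0.4063 -0.7562]
[[-0.9925 -0.1219  0.007 ]
 [-0.1218  0.9925  0.0025]
 [-0.0072  0.0017 -1.    ]] 96.99974615784424
```

View pics/w2.png

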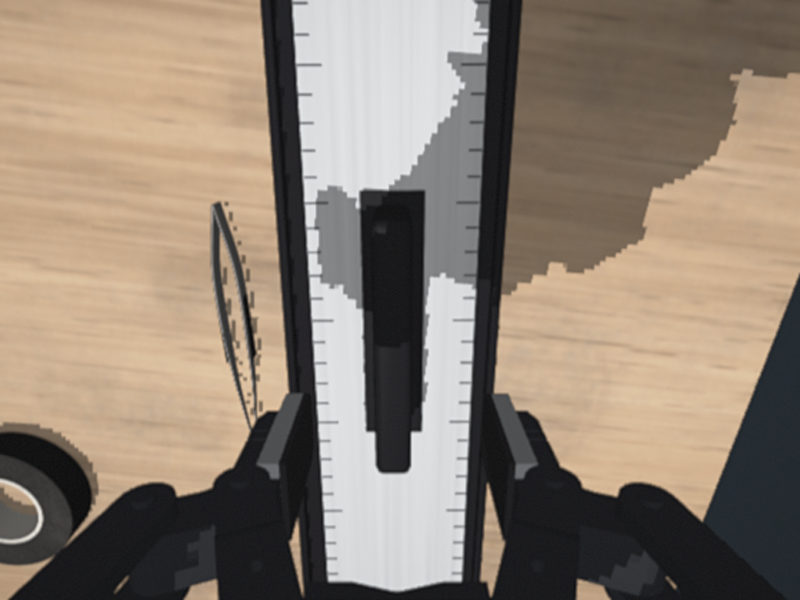

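Run:
```python
from h import *
pz=(np.array([.5726,.2407,.1522]),np.array([.0036,-.061,.9981,.0011]))
f=lambda p,z:ray("wrist",np.array(p)*.7,z,pz)[:2]
for z,l in ((.051,[(391,205),(393,471),(375,440),(410,440)]),(.013,[(392,190),(395,431),(367,430),(422,430)]),(.011,[(303,450),(468,450)])):
  c=[f(p,z) for p in l]; print(z,c,(c[0]+c[1])/2,np.linalg.norm(c[0]-c[1]))
  if len(c)>2: print((c[2]+c[3])/2,np.linalg.norm(c[2]-c[3]))
```

```text
0.051 [array([0.5134, 0.2317]), array([0.6142, 0.2443]), array([0.6012, 0.236 ]), array([0.5997, 0.2491])] [0.5638 0.238 ] 0.10161770886566791
[0.6005 0.2425] 0.013166964332026628
0.013 [array([0.5132, 0.2317]), array([0.6207, 0.2459]), array([0.6217, 0.2331]), array([0.6187, 0.2581])] [0.5669 0.2388] 0.10839374604421928
[0.6202 0.2456] 0.025144501600925847
0.011 [array([0.6373, 0.2045]), array([0.6281, 0.2812])] [0.6327 0.2429] 0.07728261987018425
```

Emit:
{"api": "carry_out", "payload": {"linear": [[0.8, -0.15, 2], [0, 0, 2.5], [0, 0, 1.5], [0, 0, 0], [0, 0, 0], [0, 0, 0]], "dr": [[0, 0, 0], [0, 0, 0], [0, 0, 0], [0, 0, 0], [0, 0, 0], [0, 0, 0]], "grip": [0.2, 0.2, 0.2, 0.2, 0.2, 0.2]}}

```text
clock: 3.75
position: [0.5659, 0.2386, 0.0938]
orientation: [0.006, -0.061, 0.998, 0.001]
wrist_force: [-0.1, -0.6, -0.1]
opening: 0.597
grasp_force: 0.0
```

Emit:
{"api": "carry_out", "payload": {"linear": [[0, 0, 0], [0, 0, 0], [0, 0, 0], [0, 0, 0], [0, 0, 0], [0, 0, 0], [0, 0, 0], [0, 0, 0]], "dr": [[0, 0, 0], [0, 0, 0], [0, 0, 0], [0, 0, 0], [0, 0, 0], [0, 0, 0], [0, 0, 0], [0, 0, 0]], "grip": [-1, -1, -1, -1, -1, -1, -1, -1], "squeeze": 70}}

```text
clock: 4.42
position: [0.5644, 0.2382, 0.092]
orientation: [0.004, -0.061, 0.998, 0.001]
wrist_force: [-0.7, -1.0, 5.8]
opening: 0.151
grasp_force: 69.3
```

Run:
```python
from h import *
o=arm.get_obs();print(o["clock"],o["position"],o["orientation"],o["wrist_force"],o["moment"],o["opening"],o["grasp_force"])
m=R.from_quat(np.roll(o["orientation"],-1)).as_matrix();print(m, np.degrees(np.arctan2(m[1,1],m[0,1])))
```

```text
4.4167 [0.5644 0.2382 0.092 ] [ 0.0042 -0.0612  0.9981  0.0011] [-0.6874 -0.975   5.7625] [-0.1642  0.0444 -0.0046] 0.15081206638711397 69.30133581161499
[[-0.9925 -0.1221  0.0083]
 [-0.1221  0.9925  0.0027]
 [-0.0086  0.0017 -1.    ]] 97.01331799167019
```

Emit:
{"api": "carry_out", "payload": {"linear": [[0, 0, -0.5], [0, 0, -1], [0, 0, -2], [0, 0, -3], [0, 0, -4], [0, 0, -4], [0, 0, -3.5], [0, 0, -2], [0, 0, 0], [0, 0, 0]], "dr": [[0, 0, 0], [0, 0, 0], [0, 0, 0], [0, 0, 0], [0, 0, 0], [0, 0, 0], [0, 0, 0], [0, 0, 0], [0, 0, 0], [0, 0, 0]], "grip": [-1, -1, -1, -1, -1, -1, -1, -1, -1, -1]}}

```text
clock: 5.25
position: [0.5627, 0.2376, 0.2921]
orientation: [0.004, -0.061, 0.998, 0.001]
wrist_force: [-0.6, -0.3, -3.1]
opening: 0.151
grasp_force: 68.4
```

Emit:
{"api": "carry_out", "payload": {"linear": [[0.8, -1.8, 0], [1.3, -2.9, 0], [1.6, -3.6, 0], [1.6, -3.6, 0], [1.6, -3.6, 0], [1.6, -3.6, 0], [1.6, -3.6, 0], [1.6, -3.6, 0], [1.6, -3.6, 0], [1.6, -3.6, 0], [1.6, -3.6, 0], [1.6, -3.6, 0]], "dr": [[0, 0, 0], [0, 0, 0], [0, 0, 0], [0, 0, 0], [0, 0, 0], [0, 0, 0], [0, 0, 0], [0, 0, 0], [0, 0, 0], [0, 0, 0], [0, 0, 0], [0, 0, 0]], "grip": [-1, -1, -1, -1, -1, -1, -1, -1, -1, -1, -1, -1]}}

```text
clock: 6.25
position: [0.4303, -0.1894, 0.2865]
orientation: [0.001, -0.061, 0.998, 0.002]
wrist_force: [1.3, 0.9, -2.2]
opening: 0.148
grasp_force: 68.5
```

Emit:
{"api": "carry_out", "payload": {"linear": [[1.6, -3.6, 0], [1.3, -2.9, 0], [0.9, -2, 0], [0.4, -1, 0], [0, 0, 0], [0, 0, 0], [0, 0, 0], [0, 0, 0], [0, 0, 0], [0, 0, 0], [0, 0, 0], [0, 0, 0]], "dr": [[0, 0, 2], [0, 0, 4], [0.04, 0, 5], [0.05, 0, 6], [0.06, 0, 6.5], [0.06, 0, 6.9], [0.06, 0, 6.9], [0.06, 0, 6.9], [0.06, 0, 6.9], [0.06, 0, 6.9], [0.06, 0, 6.9], [0.06, 0, 6.9]], "grip": [-1, -1, -1, -1, -1, -1, -1, -1, -1, -1, -1, -1]}}

```text
clock: 7.25
position: [0.3961, -0.2851, 0.2858]
orientation: [-0.001, 0.538, 0.843, -0.002]
wrist_force: [0.3, -0.2, -2.2]
opening: 0.152
grasp_force: 68.6
```

Emit:
{"api": "carry_out", "payload": {"linear": [[0, 0, 0], [0, 0, 0], [0, 0, 0], [0, 0, 0], [0, 0, 0], [0, 0, 0]], "dr": [[0.06, 0, 6.9], [0.05, 0, 5], [0.05, 0, 4], [0.02, 0, 2], [0, 0, 0], [0, 0, 0]], "grip": [-1, -1, -1, -1, -1, -1]}}

```text
clock: 7.75
position: [0.3964, -0.2854, 0.2865]
orientation: [-0.001, 0.66, 0.751, -0.003]
wrist_force: [0.5, 0.3, -2.2]
opening: 0.155
grasp_force: 68.6
```

Run:
```python
from h import *
o=arm.get_obs();print(o["clock"],o["position"],o["orientation"],o["wrist_force"],o["moment"],o["opening"],o["grasp_force"])
m=R.from_quat(np.roll(o["orientation"],-1)).as_matrix();print(m, np.degrees(np.arctan2(m[1,1],m[0,1])))
cv2.imwrite("pics/w3.png",cv2.resize(cams.get_image("wrist")[:,:,::-1],(800,600),interpolation=cv2.INTER_CUBIC))
```

```text
7.75 [ 0.3964 -0.2854  0.2865] [-0.0005  0.6602  0.7511 -0.003 ] [ 0.5046  0.2894 -2.1929] [-0.0146  0.0409 -0.0019] 0.15450512926879728 68.61801624298096
[[-0.1283  0.9917 -0.0047]
 [ 0.9917  0.1283 -0.0038]
 [-0.0031 -0.0051 -1.    ]] 7.371785888173563
```

View pics/w3.png

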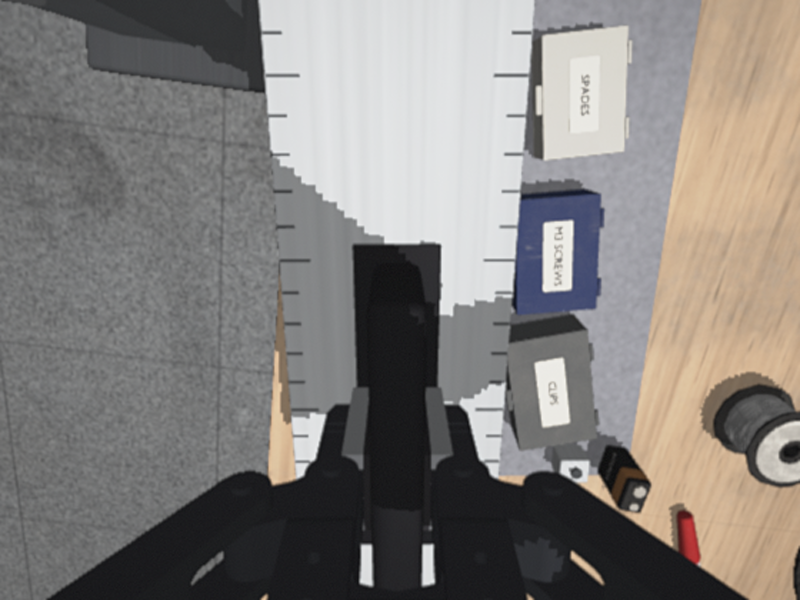

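Run:
```python
from h import *
o=arm.get_obs(); pz=(np.array([.3964,-.2854,.2865]),np.array([-.0005,.6602,.7511,-.003]))
f=lambda p,z:ray("wrist",np.array(p)*.7,z,pz)[:2]
ang=lambda a,b:np.degrees(np.arctan2(*((a-b)[::-1])))-90
e=[f(p,.003) for p in [(701,0),(667,225),(633,440)]];print("back edge",e,ang(e[0],e[2]))
print("stop -y top",f((574,468),.027))
r=[f(p,.2055) for p in [(532,30),(501,465)]];l=[f(p,.2055) for p in [(262,30),(296,465)]]
print("rule",r,l,ang(*r),ang(*l),np.linalg.norm(r[0]-l[0]),np.linalg.norm(r[1]-l[1]))
for n in("scene","side"):
    im=cams.get_image(n)[:,:,::-1]
    c=im[205:310,235:435] if n=="scene" else im[225:365,240:420]
    cv2.imwrite(f"pics/{n}c.png",cv2.resize(c,(800,420) if n=="scene" else (771,600),interpolation=cv2.INTER_CUBIC))
```

```text
back edge [array([ 0.5526, -0.1107]), array([ 0.572 , -0.2424]), array([ 0.5953, -0.4085])] 8.155167577100627
stop -y top [ 0.5444 -0.4236]
rule [array([ 0.4161, -0.1752]), array([ 0.4334, -0.3052])] [array([ 0.3477, -0.184 ]), array([ 0.3649, -0.3143])] 7.604359336084343 7.504820688936107 0.06893328703615172 0.06916051186309097
```

View pics/sidec.png

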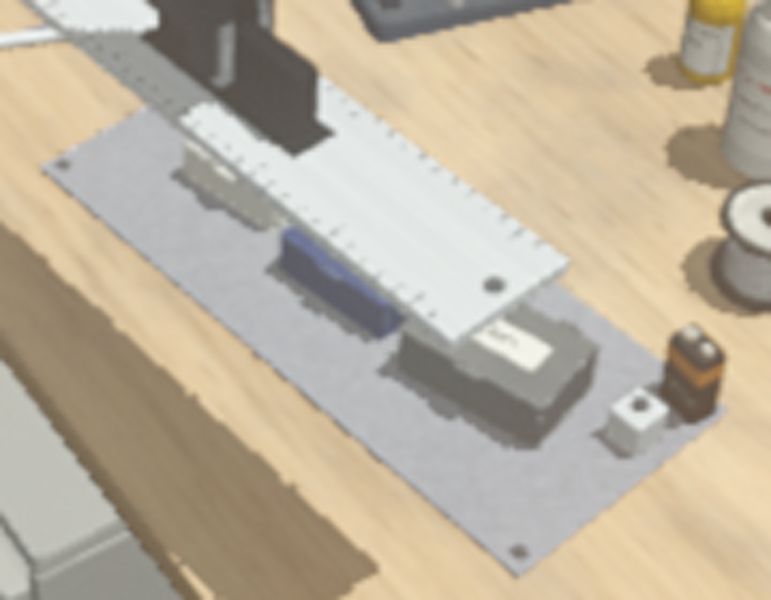

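The crop shows the −y stop at (635,420) with the battery behind it at (693,375), and three boxes well before the stops. The line is at s≈0.469 with a board yaw of 8.15°, and the rule's front edge is about 82 mm before it.

Emit:
{"api": "carry_out", "payload": {"linear": [[0, 0, 1.5], [0, 0, 3], [0, 0, 3.5], [0, 0, 3.5], [0, 0, 3], [0, 0, 2], [0, 0, 1.5], [0, 0, 1], [0, 0, 0], [0, 0, 0], [0, 0, 0]], "dr": [[0, 0, -0.6], [0, 0, 0], [0, 0, 0], [0, 0, 0], [0, 0, 0], [0, 0, 0], [0, 0, 0], [0, 0, 0], [0, 0, 0], [0, 0, 0], [0, 0, 0]], "grip": [-1, -1, -1, -1, -1, -1, -1, -1, -1, -1, -1]}}

```text
clock: 8.82
position: [0.3974, -0.288, 0.0995]
orientation: [0.002, 0.657, 0.754, -0.003]
wrist_force: [0.1, 0.0, -2.4]
opening: 0.152
grasp_force: 68.6
```

```bash
cat > st.py <<'E'
from h import *
o=arm.get_obs();p=o["position"]
m=R.from_quat(np.roll(o["orientation"],-1)).as_matrix()
print(o["clock"],p,"F",o["wrist_force"],"M",o["moment"],o["opening"],o["grasp_force"])
print("yaw",np.degrees(np.arctan2(m[1,1],m[0,1])),"tiltrow",m[2],"s",p[0]*.99+p[1]*.1418,"t",-p[0]*.1418+p[1]*.99)
E
python3 st.py
```

```text
8.8167 [ 0.3974 -0.288   0.0995] F [ 0.0851  0.0072 -2.4035] M [ 0.0258  0.0388 -0.0156] 0.15217790873038634 68.5779619216919
yaw 7.918956590760623 tiltrow [-0.0076 -0.0018 -1.    ] s 0.35262565052922645 t -0.3414472525597083
```

Emit:
{"api": "carry_out", "payload": {"linear": [[0.25, 0.5, 0.3], [0.25, 0.8, 0], [0, 0.8, 0], [0, 0.8, 0], [0, 0.8, 0], [0, 0.8, 0], [0, 0.7, 0], [0, 0.6, 0], [0, 0.5, 0], [0, 0.4, 0], [0, 0.3, 0], [0, 0.2, 0]], "dr": [[0, 0, 0], [0, 0, 0], [0, 0, 0], [0, 0, 0], [0, 0, 0], [0, 0, 0], [0, 0, 0], [0, 0, 0], [0, 0, 0], [0, 0, 0], [0, 0, 0], [0, 0, 0]], "grip": [-1, -1, -1, -1, -1, -1, -1, -1, -1, -1, -1, -1]}}

```text
clock: 9.82
position: [0.4677, -0.2725, 0.0951]
orientation: [0.001, 0.657, 0.754, -0.003]
wrist_force: [-2.7, -0.1, -1.1]
opening: 0.154
grasp_force: 68.9
```

```bash
python3 st.py
```

```text
9.8167 [ 0.4677 -0.2725  0.0951] F [-2.7411 -0.1156 -1.1273] M [-0.1077  0.7091 -0.0242] 0.1540018695321713 68.86669635772705
yaw 7.906016483564051 tiltrow [-0.0061 -0.003  -1.    ] s 0.4243417997103689 t -0.33609199914343213
```

Emit:
{"api": "carry_out", "payload": {"linear": [[0, 0.15, 0], [0, 0.15, 0], [0, 0.15, 0], [0, 0.1, 0], [0, 0.1, 0]], "dr": [[0, 0, 0], [0, 0, 0], [0, 0, 0], [0, 0, 0], [0, 0, 0]], "grip": [-1, -1, -1, -1, -1]}}

```text
clock: 10.23
position: [0.4739, -0.2716, 0.0952]
orientation: [0.001, 0.657, 0.754, -0.003]
wrist_force: [-2.7, -0.5, -2.6]
opening: 0.15
grasp_force: 68.6
```

Emit:
{"api": "carry_out", "payload": {"linear": [[0, 0.1, 0], [0, 0.05, 0], [0, 0, 0]], "dr": [[0, 0, 0], [0, 0, 0], [0, 0, 0]], "grip": [-1, -1, -1]}}

```text
clock: 10.48
position: [0.4756, -0.2714, 0.0951]
orientation: [0.001, 0.657, 0.754, -0.003]
wrist_force: [-0.9, -0.1, -3.1]
opening: 0.154
grasp_force: 68.5
```

```bash
python3 st.py
```

```text
10.4833 [ 0.4756 -0.2714  0.0951] F [-0.8884 -0.1176 -3.0889] M [ 0.0096  0.2042 -0.0246] 0.15433079257294574 68.51490497589111
yaw 7.913127360123183 tiltrow [-0.0061 -0.0025 -1.    ] s 0.43232861308597265 t -0.3360931718591071
```

Edge at s≈0.467, not yet at the stops.

Emit:
{"api": "carry_out", "payload": {"linear": [[0, 0.1, 0], [0, 0.1, 0]], "dr": [[0, 0, 0], [0, 0, 0]], "grip": [-1, -1]}}

```text
clock: 10.65
position: [0.4773, -0.2711, 0.0952]
orientation: [0.001, 0.657, 0.754, -0.003]
wrist_force: [-2.1, -0.9, -3.0]
opening: 0.149
grasp_force: 68.5
```

Emit:
{"api": "carry_out", "payload": {"linear": [[0, 0.1, 0], [0, 0, 0]], "dr": [[0, 0, 0], [0, 0, 0]], "grip": [-1, -1]}}

```text
clock: 10.82
position: [0.4786, -0.271, 0.0952]
orientation: [0.002, 0.657, 0.754, -0.003]
wrist_force: [-0.1, -0.2, -2.8]
opening: 0.152
grasp_force: 68.5
```

```bash
python3 st.py
```

```text
10.8167 [ 0.4786 -0.271   0.0952] F [-0.064 -0.186 -2.76 ] M [-0.037   0.204  -0.0735] 0.15232559338334994 68.49732398986816
yaw 7.91722418589622 tiltrow [-0.0062 -0.0025 -1.    ] s 0.43539493987766326 t -0.33613432008550925
```

Emit:
{"api": "carry_out", "payload": {"linear": [[0, 0.1, 0], [0, 0.05, 0]], "dr": [[0, 0, 0], [0, 0, 0]], "grip": [-1, -1]}}

```text
clock: 10.98
position: [0.4793, -0.2709, 0.0953]
orientation: [0.001, 0.657, 0.754, -0.004]
wrist_force: [-4.9, -0.5, 1.4]
opening: 0.153
grasp_force: 69.0
```

```bash
python3 st.py
python3 - <<'E'
from h import *
a=cams.get_image("wrist")[:,:,::-1]; b=cams.get_image("side")[225:365,240:420,::-1]
cv2.imwrite("pics/m1.png",np.hstack([cv2.resize(a,(400,300),interpolation=cv2.INTER_AREA),cv2.resize(b,(386,300),interpolation=cv2.INTER_CUBIC)]))
E
```

```text
10.9833 [ 0.4793 -0.2709  0.0953] F [-4.8746 -0.5213  1.4258] M [-0.2504  1.1658  0.1056] 0.15340421111170435 68.99653673171997
yaw 7.903818038578403 tiltrow [-0.0065 -0.0043 -1.    ] s 0.436130593747338 t -0.3361111702326916
```

View pics/m1.png

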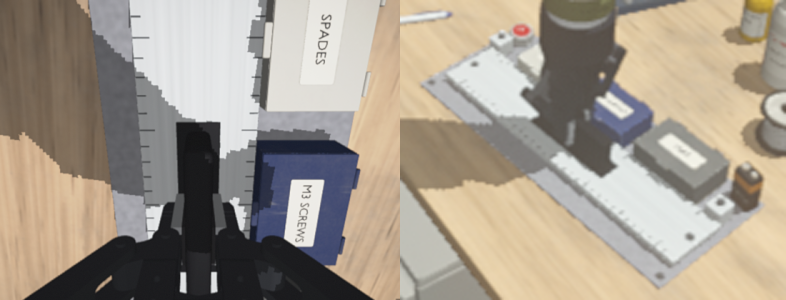

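The composite shows the rule edge close to both stops, at (497,45) and (715,205), with the boxes flush against the edge. The force is starting to rise, so I'll press on in small steps.

Emit:
{"api": "carry_out", "payload": {"linear": [[0, 0.1, 0], [0, 0, 0]], "dr": [[0, 0, 0], [0, 0, 0]], "grip": [-1, -1]}}

```text
clock: 11.25
position: [0.4795, -0.2708, 0.0953]
orientation: [0.0, 0.657, 0.754, -0.004]
wrist_force: [-8.6, -2.1, 3.0]
opening: 0.15
grasp_force: 69.4
```

```bash
python3 st.py
```

```text
11.25 [ 0.4795 -0.2708  0.0953] F [-8.6078 -2.1276  3.0231] M [-0.2389  1.597   0.1109] 0.14996528096796766 69.36008334159851
yaw 7.878213208308337 tiltrow [-0.0065 -0.0061 -1.    ] s 0.4363046736857651 t -0.33605927113788614
```

Emit:
{"api": "carry_out", "payload": {"linear": [[0, 0.1, 0], [0, 0.05, 0], [0, 0, 0], [0, 0, 0], [0, 0, 0]], "dr": [[0, 0, 0], [0, 0, 0], [0, 0, 0], [0, 0, 0], [0, 0, 0]], "grip": [-1, -1, -1, -1, -1]}}

```text
clock: 11.67
position: [0.4798, -0.2707, 0.0954]
orientation: [-0.0, 0.657, 0.754, -0.005]
wrist_force: [-12.0, -3.5, 5.2]
opening: 0.152
grasp_force: 70.0
```

```bash
python3 st.py
python3 - <<'E'
from h import *
b=cams.get_image("side")[225:365,240:420,::-1]; a=cams.get_image("scene")[205:310,235:435,::-1]
cv2.imwrite("pics/m2.png",np.vstack([cv2.resize(b,(412,320),interpolation=cv2.INTER_CUBIC),cv2.resize(a,(412,216),interpolation=cv2.INTER_CUBIC)]))
E
```

```text
11.6667 [ 0.4798 -0.2707  0.0954] F [-11.9652  -3.5013   5.212 ] M [-0.4848  2.4995  0.1307] 0.15166876964016782 70.00081300735474
yaw 7.84367603929722 tiltrow [-0.0066 -0.0085 -0.9999] s 0.4365733041919542 t -0.3360441127330362
```

View pics/m2.png

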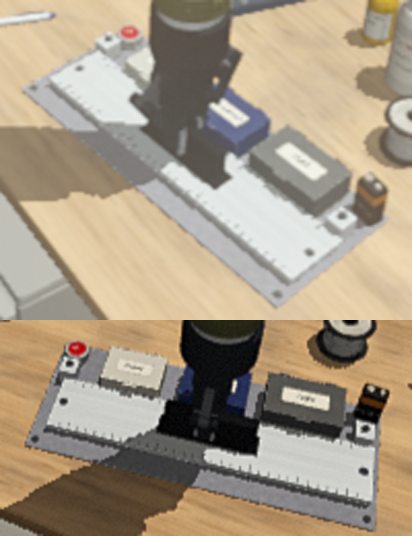

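Emit:
{"api": "carry_out", "payload": {"linear": [[0, -0.3, 0], [0, -0.3, 0], [0, -0.5, 0], [0, -1, 0], [0, -1.3, -0.3], [0, -1, -1], [0, 0, -3], [0, 0, -4], [0, 0, -4], [0, 0, -4], [0, 0, -2.5], [0, 0, -1]], "dr": [[0, 0, 0], [0, 0, 0], [0, 0, 0], [0, 0, 0], [0, 0, 0], [0, 0, 0], [0, 0, 0], [0, 0, 0], [0, 0, 0], [0, 0, 0], [0, 0, 0], [0, 0, 0]], "grip": [-1, -1, -1, -1, -1, -1, -1, -1, -1, -1, -1, -1]}}

```text
clock: 12.77
position: [0.4394, -0.2763, 0.299]
orientation: [0.006, 0.657, 0.754, -0.003]
wrist_force: [0.6, -0.1, -1.8]
opening: 0.15
grasp_force: 69.1
```

Emit:
{"api": "carry_out", "payload": {"linear": [[0, 0, 0], [0, 0, 0], [0, 0, 0], [0, 0, 0], [0, 0, 0], [0, 0, 0], [0, 0, 0], [0, 0, 0], [0, 0, 0], [0, 0, 0], [0, 0, 0], [0, 0, 0]], "dr": [[0, 0, -3], [0, 0, -5], [-0.05, 0, -6.9], [-0.06, 0, -6.9], [-0.06, 0, -6.9], [-0.06, 0, -6.9], [-0.06, 0, -6.9], [-0.06, 0, -6.9], [-0.06, 0, -6.9], [-0.06, 0, -6.9], [-0.06, 0, -6.9], [-0.06, 0, -6.9]], "grip": [-1, -1, -1, -1, -1, -1, -1, -1, -1, -1, -1, -1]}}

```text
clock: 13.77
position: [0.4379, -0.2748, 0.2922]
orientation: [0.001, 0.042, 0.999, 0.001]
wrist_force: [-0.5, 0.6, -2.1]
opening: 0.152
grasp_force: 68.9
```

Emit:
{"api": "carry_out", "payload": {"linear": [[0, 0, 0], [0, 0, 0], [0, 0, 0], [0, 0, 0], [0, 0, 0], [0, 0, 0]], "dr": [[-0.05, 0, -5], [-0.05, 0, -4], [-0.02, 0, -2], [0, 0, -1.1], [0, 0, 0], [0, 0, 0]], "grip": [-1, -1, -1, -1, -1, -1]}}

```text
clock: 14.27
position: [0.4386, -0.2751, 0.2928]
orientation: [0.002, -0.061, 0.998, 0.002]
wrist_force: [-0.1, -0.1, -2.7]
opening: 0.15
grasp_force: 68.9
```

```bash
python3 st.py
python3 - <<'E'
from h import *
o=arm.get_obs()
m=R.from_quat(np.roll(o["orientation"],-1)).as_matrix(); print(m.T@(np.array([.5644,.2382,.2865])-o["position"])*100)
E
```

```text
14.2667 [ 0.4386 -0.2751  0.2928] F [-0.1037 -0.1441 -2.7179] M [-0.0165  0.0132  0.0475] 0.15036694537743417 68.90007734298706
yaw 96.9478987017478 tiltrow [-0.0038  0.0034 -1.    ] s 0.3951832264688544 t -0.33449048257790726
[-18.696   49.4238   0.8654]
```

Emit:
{"api": "carry_out", "payload": {"linear": [[-0.7, 1.8, 0], [-1.2, 3.2, 0], [-1.4, 3.7, 0], [-1.4, 3.7, 0], [-1.4, 3.7, 0], [-1.4, 3.7, 0], [-1.4, 3.7, 0], [-1.4, 3.7, 0], [-1.4, 3.7, 0], [-1.4, 3.7, 0], [-1.4, 3.7, 0], [-1.4, 3.7, 0]], "dr": [[0, 0, 0], [0, 0, 0], [0, 0, 0], [0, 0, 0], [0, 0, 0], [0, 0, 0], [0, 0, 0], [0, 0, 0], [0, 0, 0], [0, 0, 0], [0, 0, 0], [0, 0, 0]], "grip": [-1, -1, -1, -1, -1, -1, -1, -1, -1, -1, -1, -1]}}

```text
clock: 15.27
position: [0.5455, 0.163, 0.295]
orientation: [0.002, -0.061, 0.998, 0.001]
wrist_force: [1.2, -1.0, -2.0]
opening: 0.151
grasp_force: 68.9
```

Emit:
{"api": "carry_out", "payload": {"linear": [[-1.3, 3.4, 0], [-0.9, 2.5, 0], [-0.6, 1.5, 0], [0, 0, 3], [0, 0, 3.5], [0, 0, 3.5], [0, 0, 2], [0, 0, 0], [0, 0, 0], [0, 0, 0]], "dr": [[0, 0, 0], [0, 0, 0], [0, 0, 0], [0, 0, 0], [0, 0, 0], [0, 0, 0], [0, 0, 0], [0, 0, 0], [0, 0, 0], [0, 0, 0]], "grip": [-1, -1, -1, -1, -1, -1, -1, -1, -1, -1]}}

```text
clock: 16.1
position: [0.5658, 0.2384, 0.1769]
orientation: [0.003, -0.061, 0.998, 0.002]
wrist_force: [0.3, 0.9, -1.7]
opening: 0.152
grasp_force: 68.9
```

```bash
python3 st.py
python3 - <<'E'
from h import *
o=arm.get_obs(); pz=(o["position"],o["orientation"])
m=R.from_quat(np.roll(o["orientation"],-1)).as_matrix(); print(m.T@(np.array([.5644,.2382,.0925])-o["position"])*100)
cv2.imwrite("pics/w4.png",cv2.resize(cams.get_image("wrist")[:,:,::-1],(800,600),interpolation=cv2.INTER_CUBIC))
E
```

```text
16.1 [0.5658 0.2384 0.1769] F [ 0.2938  0.8744 -1.6671] M [ 0.0242 -0.0613  0.0007] 0.15238264954063455 68.90191912651062
yaw 96.98840241315227 tiltrow [-0.0065  0.0029 -1.    ] s 0.5939423337848989 t 0.15583319311315913
[ 0.1958 -0.032   8.4424]
```

View pics/w4.png

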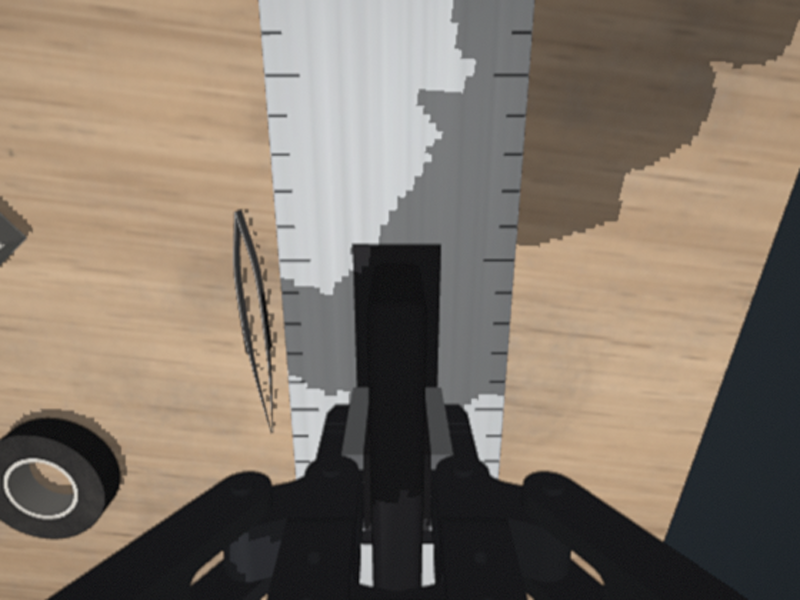

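The rule sits unchanged in the grip, square over the rest, with the tweezers in place at (255,320). I'll lower it now.

Emit:
{"api": "carry_out", "payload": {"linear": [[0.2, 0, 2], [0, 0, 2.5], [0, 0, 1.5], [0, 0, 1], [0, 0, 0.6], [0, 0, 0.4], [0, 0, 0.3], [0, 0, 0]], "dr": [[0, 0, 0], [0, 0, 0], [0, 0, 0], [0, 0, 0], [0, 0, 0], [0, 0, 0], [0, 0, 0], [0, 0, 0]], "grip": [-1, -1, -1, -1, -1, -1, -1, -1]}}

```text
clock: 16.82
position: [0.5638, 0.2384, 0.093]
orientation: [0.003, -0.061, 0.998, 0.002]
wrist_force: [-1.0, 0.2, -2.6]
opening: 0.152
grasp_force: 69.0
```

```bash
python3 st.py
```

```text
16.8167 [0.5638 0.2384 0.093 ] F [-1.0249  0.1578 -2.5834] M [-0.0581 -0.0175  0.0025] 0.15187623568904307 68.989337682724
yaw 97.00913719985742 tiltrow [-0.0056  0.0028 -1.    ] s 0.5919230960460713 t 0.15610566522955135
```

Emit:
{"api": "carry_out", "payload": {"linear": [[0, 0, 0.1], [0, 0, 0], [0, 0, 0], [0, 0, 0], [0, 0, 0], [0, 0, 0], [0, 0, 0]], "dr": [[0, 0, 0], [0, 0, 0], [0, 0, 0], [0, 0, 0], [0, 0, 0], [0, 0, 0], [0, 0, 0]], "grip": [-1, -1, 0, 0.2, 0.2, 0.2, 0.2]}}

```text
clock: 17.4
position: [0.5634, 0.2384, 0.0917]
orientation: [0.002, -0.061, 0.998, 0.001]
wrist_force: [-0.6, 0.7, -0.0]
opening: 0.598
grasp_force: 0.0
```

Emit:
{"api": "carry_out", "payload": {"linear": [[0, 0, -0.5], [0, 0, -1], [0, 0, -2], [0, 0, -4], [0, 0, -4], [0, 0, -4], [0, 0, -4], [0, 0, -3], [0, 0, -1], [0, 0, 0], [0, 0, 0], [0, 0, 0]], "dr": [[0, 0, 0], [0, 0, 0], [0, 0, 0], [0, 0, 0], [0, 0, 0], [0, 0, 0], [0, 0, 0], [0, 0, 0], [0, 0, 0], [0, 0, 0], [0, 0, 0], [0, 0, 0]], "grip": [0.2, 0.2, 0.2, 0.2, 0.2, 0.2, 0.2, 0.2, 0.2, 0.2, 0.2, 0.2]}}

```text
clock: 18.4
position: [0.5616, 0.2374, 0.3246]
orientation: [0.001, -0.061, 0.998, 0.001]
wrist_force: [-0.4, 0.2, 0.1]
opening: 0.603
grasp_force: 0.0
```

```bash
python3 st.py
python3 - <<'E'
from h import *
a=cams.get_image("wrist")[:,:,::-1]; b=cams.get_image("side")[225:365,240:420,::-1]
cv2.imwrite("pics/m3.png",np.hstack([cv2.resize(a,(400,300),interpolation=cv2.INTER_AREA),cv2.resize(b,(386,300),interpolation=cv2.INTER_CUBIC)]))
E
```

```text
18.4 [0.5616 0.2374 0.3246] F [-0.4049  0.1622  0.058 ] M [-0.0318 -0.011   0.0596] 0.6033532082974619 0.0
yaw 97.00901424548927 tiltrow [-0.0015  0.0021 -1.    ] s 0.5896503592041781 t 0.1553614824841602
```

View pics/m3.png

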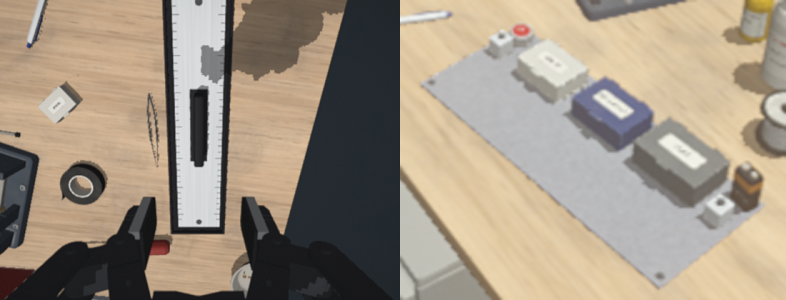

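The straightedge lies flat inside its rest at (198,120) with nothing touching it. The three boxes stand in line with the stops, and the battery, tin and tweezers are in place.

```bash
python3 -c "
from workcell import close_job
print(close_job())"
```

```text
the job is handed in; nothing more can be done
None
```

The job is handed in: all three box fronts look in line with the stops in the last picture, and the straightedge is back flat in its rest and released. The battery, tin and tweezers look undisturbed. The last reading was 18.4 s of the 51 s allowed, and no verdict came back.

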